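# Bring the lab balance level with the one right weight

## Robot

A 7-joint arm with a two-finger parallel gripper is mounted at the origin on the work surface. World frame = base frame: x ahead of the robot, y to its left, z up, the work surface at z = 0. Lengths are in mm, angles in degrees, forces in N, time in s.
With the tool pointing down it reaches from about 425 to 925 mm from the base axis. Payload 6.8 kg.
Tool frame: the origin (TCP) lies at the very end of the fingers, on their centre line; the grasp point (between the pads) lies 19 mm behind it; z points along the fingers, y is the direction in which the jaws open and shut (so a half turn about z gives the same grasp; the last joint's range is limited). The gripper opens to 85 mm and grips with 20 to 120 N. Pads are 22 mm wide; open, the fingers measure 114 mm over their backs; the gripper's body (76 mm by 85 mm) begins 54 mm behind the grasp point. The pads swing forward as they close: fully open they stand 13 mm farther back than shut.
Start: joints at [63.707, 27.33, 1.283, 89.118, -0.659, 63.558, -4.761], TCP at [231.973, -633.905, 231.308] pointing down, gripper open.
Joint ranges: [-169.35, 169.35], [-19.33, 120.38], [-80.79, 83.38], [13.8, 139.57], [-78.32, 258.32], [9.67, 109.79], [-169.56, 169.56]. Speed limits (degrees/s): [136.94, 136.94, 180, 180, 180, 180, 180].

## Interface

Orientations are given as a 3x3 rotation matrix whose columns are the frame's x, y, z axes.
In Python, from plant import sensors, optics, finish_job gives the robot as it stands.
- The arm moves only by the shell command python3 -m inch 'ROWS' [FORCE]. ROWS is JSON, one flat list of numbers, 7 for each row, row after row: the shift along the world's x, y, z in m, then the turn, a rotation vector about the world's x, y, z in degrees, then the finger opening in m, from 0 to 0.0854. A call has exactly 8 rows; each row is the pose to reach, as a shift and turn from the pose measured when the call began; what a row does not reach only later rows make up. A row lasts 1/12 s, in which the tool goes at most 41.7 mm and 7.16 degrees, less where a joint would pass 70% of its speed; a pose out of reach is approached as far as the arm can. A call with a gripper value outside its range is refused whole. The fingers move at their own pace and stop on an object; FORCE is the grip in N (left out, the last holds). Time passes only in rows, so rows that repeat a pose let the fingers close, or fill a call up. It gives the time, the measured TCP pose, the force and the opening at its end, in the units of the state.
- sensors.sense(): the state, without advancing time (a new reading comes with each control period).
- optics.grab_frame(name): name is "side" or "top" or "wrist"; returns a dict with "img" (420x560x3 uint8, red, green, blue), "range_z" (420x560 float32, mm along the optical axis (not along the pixel's ray), 0 where there is no reading), "mtx" (3x3 intrinsics, pixels), "distortion" ([k1, k2, p1, p2, k3] as OpenCV has them; the pictures are not rectified), "position" and "attitude" of the camera in the world. Camera axes: x right, y down, z forward; pixel columns grow to the right and rows downward; lengths in mm; the calibration is good to about 2 mm. A picture is of the moment at which its call begins.
- finish_job(): hands the job in, once; it reports no verdict.
The state is a dict: "clock": time; "joint_pos": joint angles; "qvel": joint speeds; "joint_efforts": joint torques, N m; "tcp_pos": TCP position; "ee_rot": TCP orientation; "force": force on the tool from outside, world axes, zero at the start; "ft_torque": the same for the moment, N m; "opening": finger opening in mm.
Only numpy, scipy, OpenCV 4.12 (cv2) and the standard library are available. Lean on these libraries where they do the work, as an engineer would, in place of code of your own. Each camera call takes 0.05 s, during which the arm holds its last target.

## Task

The balance hangs to one side because the two sealed jars on its pans differ in weight by exactly one of the three brass weights in the tray. Work out which one, by feeling how hard the raised pan must be pressed to bring it level or by trying, and set that one weight upright and gently, without dropping or ramming, on the free part of the lighter pan so that the balance comes to rest level. Leave the jars standing where they are and the other two weights in their tray, and push nothing else aside.

Things in the scene. Friction and masses are not known exactly. Their poses are not given: they have to be found in the camera images.
- balance: two-pan bench balance, grey base 150 x 300 x 53 mm; origin under the base's centre on the bench, x away from the robot, y towards the left pan, z up. Pans centred 105 mm either side along y, tops 85 mm above the bench when level. Between them a red pointer before a white scale (50 mm wide, its top 143 mm above the bench), upright at the red mark when level.
- pan_left (a joint): left pan's height above level, m, -0.008 to 0.008, up positive; the right pan has the opposite value. Starts at a stop. Hardly any friction; centring spring 60 N/m in all, damped, settles in about 1 s. Holding the raised pan pressed at level takes just the weight difference of the pans (about 2, 3 or 5 N); 100 g or more left over drives the pans to their stops.
- pan_left_spot (a point): middle of the free part of the left (local +y) pan, on its upper surface: the place for a weight. The pan is a steel plate 120 mm (balance x) by 170 mm (balance y), 6 mm thick, which stays horizontal; this point lies 40 mm from the pan's outer end and 87 mm from the nominal centre of the jar on the same pan.
- pan_right_spot (a point): middle of the free part of the right (local -y) pan, on its upper surface: the place for a weight. The pan is a steel plate 120 mm (balance x) by 170 mm (balance y), 6 mm thick, which stays horizontal; this point lies 40 mm from the pan's outer end and 87 mm from the nominal centre of the jar on the same pan.
- tray: low wooden tray for the weights, 240 mm (its x) by 130 mm (its y), floor 4 mm and walls 14 mm above the bench, walls 4 mm thick; origin under its centre. It holds the three weights in a row along its x, 50 to 100 mm apart. It stands on the left or the right of the balance.
- weight_200: brass 200 g weight: plain upright cylinder 28 mm in diameter and 38 mm tall, with a 16 mm wide, 10 mm tall knob above it on a 6 mm tall neck (total 54 mm); origin at the centre of its underside, z up. Starts upright in the tray; the order of the three weights along the tray changes.
- weight_300: brass 300 g weight: plain upright cylinder 32 mm in diameter and 46 mm tall, with a 16 mm wide, 10 mm tall knob above it on a 6 mm tall neck (total 62 mm); origin at the centre of its underside, z up. Starts upright in the tray; the order of the three weights along the tray changes.
- weight_500: brass 500 g weight: plain upright cylinder 36 mm in diameter and 58 mm tall, with a 16 mm wide, 10 mm tall knob above it on a 6 mm tall neck (total 74 mm); origin at the centre of its underside, z up. Starts upright in the tray; the order of the three weights along the tray changes.
- jar_a: sealed white jar with blue lid, 56 mm diameter, 60 mm tall; origin at the centre of its underside. The three jars look alike but hold different, unstated amounts (under 0.7 kg). Two stand on the pans, on the parts nearer the pointer, the third on the stirrer; which stands where changes every time.
- jar_b: sealed white jar with blue lid, 56 mm diameter, 60 mm tall; origin at the centre of its underside. The three jars look alike but hold different, unstated amounts (under 0.7 kg). Two stand on the pans, on the parts nearer the pointer, the third on the stirrer; which stands where changes every time.
- jar_c: sealed white jar with blue lid, 56 mm diameter, 60 mm tall; origin at the centre of its underside. The three jars look alike but hold different, unstated amounts (under 0.7 kg). Two stand on the pans, on the parts nearer the pointer, the third on the stirrer; which stands where changes every time.
- stirrer: white stirrer with an aluminium top, 150 x 140 mm, 85 mm tall, fixed; origin under its centre; it stands on the other side of the balance from the tray and carries the spare jar.
- cup: small white cup, 40 mm wide, 45 mm tall, beyond the stirrer; origin at the centre of its underside. Bystander.
- dish: small closed sample dish, 60 mm wide, 16 mm tall, beyond the tray; origin at the centre of its underside. Bystander.

How it is judged (in metres and radians):
At the end, for the whole second after the job is handed in: Pans level within 3 mm and at rest; exactly one weight standing upright (within 0.12 rad) on a pan, the other two within 11 cm of the tray's centre, down on its floor; all three jars upright (within 0.12 rad) and within 4 cm of where they started (counting the pan's own rise or fall) (value of joint pan_left between -0.003 and 0.003 m and velocity of joint pan_left between -0.01 and 0.01 m/s and ((((z of weight_200 in the frame of pan_left_spot between -0.006 and 0.008 m and horizontal distance between weight_200 and pan_left_spot below 0.09 m) or (z of weight_200 in the frame of pan_right_spot between -0.006 and 0.008 m and horizontal distance between weight_200 and pan_right_spot below 0.09 m)) and angle between weight_200's own z axis and vertical below 0.12 rad and linear speed of weight_200 below 0.02 m/s and (horizontal distance between weight_300 and tray below 0.11 m and height (world z) of weight_300 below 0.03 m) and (horizontal distance between weight_500 and tray below 0.11 m and height (world z) of weight_500 below 0.03 m)) or (((z of weight_300 in the frame of pan_left_spot between -0.006 and 0.008 m and horizontal distance between weight_300 and pan_left_spot below 0.09 m) or (z of weight_300 in the frame of pan_right_spot between -0.006 and 0.008 m and horizontal distance between weight_300 and pan_right_spot below 0.09 m)) and angle between weight_300's own z axis and vertical below 0.12 rad and linear speed of weight_300 below 0.02 m/s and (horizontal distance between weight_200 and tray below 0.11 m and height (world z) of weight_200 below 0.03 m) and (horizontal distance between weight_500 and tray below 0.11 m and height (world z) of weight_500 below 0.03 m)) or (((z of weight_500 in the frame of pan_left_spot between -0.006 and 0.008 m and horizontal distance between weight_500 and pan_left_spot below 0.09 m) or (z of weight_500 in the frame of pan_right_spot between -0.006 and 0.008 m and horizontal distance between weight_500 and pan_right_spot below 0.09 m)) and angle between weight_500's own z axis and vertical below 0.12 rad and linear speed of weight_500 below 0.02 m/s and (horizontal distance between weight_200 and tray below 0.11 m and height (world z) of weight_200 below 0.03 m) and (horizontal distance between weight_300 and tray below 0.11 m and height (world z) of weight_300 below 0.03 m))) and distance of each of jar_a, jar_b, jar_c from where it was at the start of the episode below 0.04 m and angle between each of jar_a, jar_b, jar_c's own z axis and vertical below 0.12 rad); the robot touches nothing.
It fails at once if a weight falls free (faster than 0.4 m/s while no finger touches it: a drop of about 8 mm) ((linear speed of weight_200 above 0.4 m/s and contact force between the fingers and weight_200 below 0.05 N) or (linear speed of weight_300 above 0.4 m/s and contact force between the fingers and weight_300 below 0.05 N) or (linear speed of weight_500 above 0.4 m/s and contact force between the fingers and weight_500 below 0.05 N)).
It fails at once if a weight is dropped or rammed onto a pan (contact force over 25 N) (contact force between any of weight_200, weight_300, weight_500 and pan_left above 25 N or contact force between any of weight_200, weight_300, weight_500 and pan_right above 25 N).
It fails at once if the fingers press a pan with more than 25 N (contact force between the fingers and pan_left above 25 N or contact force between the fingers and pan_right above 25 N).
It fails at once if a jar is tipped over (angle between any of jar_a, jar_b, jar_c's own z axis and vertical above 0.6 rad).
It fails at once if the small cup or the sample dish is pushed more than 5 cm (distance of any of cup, dish from where it was at the start of the episode above 0.05 m).
It also fails if it takes over 54 s, if anything falls off the work surface, if the arm or the gripper's body presses on something with over 40 N, if the wrist force passes 120 N, or if a joint passes its speed limit or range.

## Working session

There is one attempt and no reset: what is moved stays moved. The work goes in short steps, Python scripts to look and compute and a shell command to move; the robot and the scene stay as the last step left them, time stands still between calls to the robot, and variables do not carry over. Pictures are saved under pics/ and viewed, and the job is handed in when it is done.

```bash
ls; mkdir -p pics
python3 - <<'E'
from plant import sensors, optics
import cv2,numpy as np
s=sensors.sense();print({k:np.round(v,3).tolist() for k,v in s.items()})
for n in ["top","side","wrist"]:
    f=optics.grab_frame(n)
    cv2.imwrite(f'pics/{n}0.png',f['img'][:,:,::-1]); np.savez(f'/tmp/{n}0.npz',**f)
    print(n,np.round(f['mtx'],1).tolist(),f['distortion'],f['position'],np.round(f['attitude'],3).tolist())
E
```

```text
pics
{'clock': 0.0, 'joint_pos': [63.707, 27.378, 1.28, 89.178, -0.658, 63.558, -4.762], 'qvel': [-0.024, -0.001, 0.01, 0.085, 0.001, 0.008, 0.062], 'joint_efforts': [0.0, -59.644, 1.608, -28.12, 0.013, 0.009, -0.0], 'tcp_pos': [231.741, -633.337, 230.298], 'ee_rot': [[0.939, 0.344, -0.001], [0.344, -0.939, 0.002], [-0.0, -0.002, -1.0]], 'force': [-0.416, -0.122, -0.348], 'ft_torque': [0.043, 0.021, 0.024], 'opening': 85.352}
top [[423.6, 0.0, 280.1], [0.0, 423.6, 198.3], [0.0, 0.0, 1.0]] [-0.12597122  0.          0.          0.          0.        ] [ 337.92368752   -9.16825115 1100.28073286] [[0.117, -0.968, 0.223], [-0.993, -0.113, 0.029], [-0.003, -0.225, -0.974]]
side [[468.7, 0.0, 277.1], [0.0, 468.7, 213.4], [0.0, 0.0, 1.0]] [-0.02549  0.       0.       0.       0.     ] [-15.4540265  709.6809523  604.09188134] [[-0.783, -0.29, 0.55], [-0.621, 0.391, -0.679], [-0.018, -0.874, -0.486]]
wrist [[293.5, 0.0, 282.1], [0.0, 293.5, 209.0], [0.0, 0.0, 1.0]] [0.01119817 0.         0.         0.         0.        ] [ 301.09835599 -608.85548696  372.04003843] [[0.344, -0.899, -0.271], [-0.939, -0.33, -0.097], [-0.002, 0.287, -0.958]]
```

View pics/top0.png

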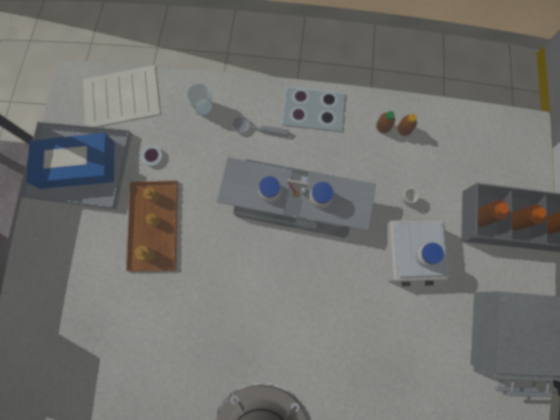

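View pics/side0.png

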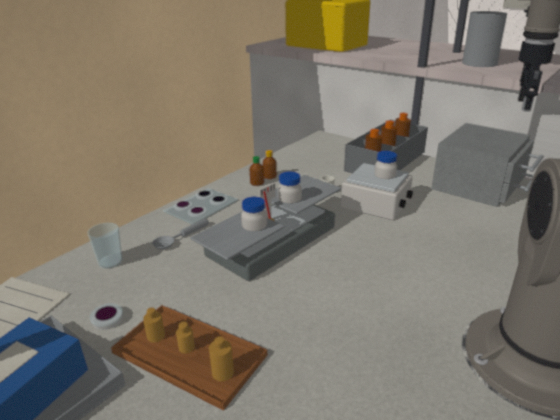

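View pics/wrist0.png

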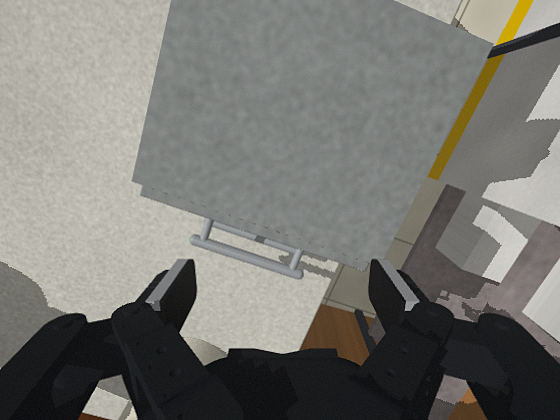

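The top view shows the tray at (153,226) with weight knobs near (149,194), (152,219) and (142,254). The balance is at (297,195), its jar lids at (270,188) and (321,193), and the stirrer with the spare jar at (418,250). Next I'll measure these with the depth.

```bash
cat > h.py <<'E'
import numpy as np,cv2
def cloud(f):
    z=f['range_z'];h,w=z.shape
    u,v=np.meshgrid(np.arange(w),np.arange(h))
    p=cv2.undistortPoints(np.stack([u,v],-1).reshape(-1,1,2).astype(np.float64),f['mtx'],f['distortion']).reshape(h,w,2)
    c=np.concatenate([p*z[...,None],z[...,None]],-1)
    return c@f['attitude'].T+f['position']
def ray(f,u,v,h):
    p=cv2.undistortPoints(np.array([[[u,v]]],float),f['mtx'],f['distortion']).ravel()
    d=f['attitude']@np.array([p[0],p[1],1]);o=np.array(f['position'])
    return o+d*(h-o[2])/d[2]
def proj(f,P):
    c=np.array(f['attitude']).T@(np.array(P,float)-f['position'])
    R=np.zeros(3)
    return cv2.projectPoints(c.reshape(1,1,3),R,R,f['mtx'],f['distortion'])[0].ravel()
E
python3 - <<'E'
from h import *
f=dict(np.load('/tmp/top0.npz'));P=cloud(f);hsv=cv2.cvtColor(f['img'],cv2.COLOR_RGB2HSV)
print('noread',(f['range_z']==0).mean())
# blue lids
m=cv2.inRange(hsv,(110,120,60),(130,255,255))
n,l,st,c=cv2.connectedComponentsWithStats(m)
for i in range(1,n):
    if st[i,4]>60:
        q=P[l==i]; print('blue',c[i].round(1),st[i,4],np.median(q,0).round(1),((q.max(0)+q.min(0))/2).round(1))
# pan
for nm,(x0,x1,y0,y1) in dict(L=(222,255,165,205),R=(340,372,183,225),all=(218,378,155,230)).items():
    s=P[y0:y1,x0:x1].reshape(-1,3);s=s[(s[:,2]>65)&(s[:,2]<105)]
    print(nm,len(s),np.percentile(s[:,2],[5,25,50,75,95]).round(1))
    if nm=='all':
        print(cv2.minAreaRect(s[:,:2].astype(np.float32)))
# tray
h,s_,v=cv2.split(hsv)
for y in (194,219,254): print(hsv[y,148:153].tolist())
s=P[175:280,120:185]; 
mm=(s[...,2]>24)&(s[...,2]<120)
n,l,st,c=cv2.connectedComponentsWithStats(mm.astype(np.uint8))
for i in range(1,n):
    if st[i,4]>20:
        q=s[l==i]; print('w',st[i,4],(c[i]+[120,175]).round(1),np.median(q,0).round(1),q.max(0).round(1),q.min(0).round(1)); t=q[q[:,2]>q[:,2].max()-6]; print('  top',t.mean(0).round(1),len(t))
m=cv2.inRange(hsv,(5,100,40),(20,255,200))[170:280,120:190]>0
q=P[170:280,120:190][m]; q=q[(q[:,2]<25)]
print('tray',cv2.minAreaRect(q[:,:2].astype(np.float32)),np.percentile(q[:,2],[5,50,95]))
f=dict(np.load('/tmp/side0.npz'));P=cloud(f);hsv=cv2.cvtColor(f['img'],cv2.COLOR_RGB2HSV)
m=cv2.inRange(hsv,(105,120,60),(130,255,255))
n,l,st,c=cv2.connectedComponentsWithStats(m)
for i in range(1,n):
    if st[i,4]>60:
        q=P[l==i]; print('side blue',c[i].round(1),st[i,4],((q.max(0)+q.min(0))/2).round(1),q.max(0).round(1))
for nm,(u,v) in dict(L=(220,228),R=(325,187)).items(): print(nm,P[v-4:v+5,u-4:u+5].reshape(-1,3).mean(0).round(1))
s=P[300:395,120:265];mm=(s[...,2]>24)&(s[...,2]<120)
n,l,st,c=cv2.connectedComponentsWithStats(mm.astype(np.uint8))
for i in range(1,n):
    if st[i,4]>20:
        q=s[l==i]; print('w',st[i,4],(c[i]+[120,300]).round(1),q.max(0).round(1),q.min(0).round(1)); t=q[q[:,2]>q[:,2].max()-6]; print('  top',t.mean(0).round(1),len(t))
E
```

```text
noread 0.0038860544217687075
blue [269.3 186.1] 268 [584.7  48.5 136.3] [472.7  29.9 616.1]
blue [322.4 192. ] 278 [580.8 -75.8 152.5] [470.6 -52.7 623.6]
blue [432.5 253.1] 311 [ 468.8 -342.   144.2] [ 414.3 -187.1  620.1]
L 1280 [73.3 75.2 76.5 77.7 79.5]
R 1324 [89.2 90.9 92.2 93.4 95.4]
all 5537 [73.9 76.4 88.7 92.3 94.8]
((589.6170043945312, -15.756454467773438), (380.5259704589844, 121.55779266357422), 85.26841735839844)
[[18, 134, 110], [18, 126, 101], [17, 121, 95], [18, 118, 93], [18, 119, 92]]
[[18, 140, 131], [18, 139, 127], [18, 140, 118], [18, 134, 105], [18, 125, 96]]
[[18, 119, 90], [18, 114, 87], [17, 113, 86], [18, 114, 85], [18, 114, 85]]
w 157 [149.9 193.8] [550.1 357.6  49.3] [568.8 378.3  72.3] [537.  345.4  24.3]
  top [552.3 361.   68.2] 11
w 100 [151.4 219. ] [485.6 343.8  42.6] [500.3 362.4  60.9] [476.  332.5  25. ]
  top [487.3 347.4  57.5] 25
w 222 [143.3 253.1] [397.2 342.9  61.6] [415.4 365.1  80.8] [380.3 330.1  24.3]
  top [398.8 348.4  77.1] 32
tray ((476.7513427734375, 350.96954345703125), (234.3715057373047, 129.73672485351562), 8.227760314941406) [ 0.59155739  4.02942613 11.80107139]
side blue [386.4 156.3] 194 [ 489.4 -431.5  104.3] [ 532.6 -317.3  148.6]
side blue [289.1 178. ] 233 [580.7 -75.5 149.1] [605.3 -51.1 156.5]
side blue [253.1 204.3] 277 [296.1 367.5 364.5] [607.6 709.7 604.1]
side blue [ 39.1 369.8] 5319 [340.3 595.6 304.5] [696.  709.7 604.1]
L [638.7 101.8  78.4]
R [ 541.7 -166.8  101. ]
w 411 [152.8 321.5] [570.8 376.6  68.1] [537.3 344.4  24. ]
  top [553.  361.4  65.7] 55
w 314 [184.3 334.3] [501.4 359.9  61.4] [474.6 331.1  24.1]
  top [488.1 346.5  58.4] 54
w 696 [220.8 355.4] [416.1 365.3  80.9] [380.5 330.   24.2]
  top [398.3 348.4  77.8] 72
```

Run:
```python
import cv2
a=cv2.imread('pics/top0.png')[145:285,110:390];cv2.imwrite('pics/top0c.png',cv2.resize(a,None,fx=2.8,fy=2.8,interpolation=cv2.INTER_CUBIC))
a=cv2.imread('pics/side0.png')[160:400,110:360];cv2.imwrite('pics/side0c.png',cv2.resize(a,None,fx=2.4,fy=2.4,interpolation=cv2.INTER_CUBIC))
```

```text
(no output)
```

View pics/top0c.png

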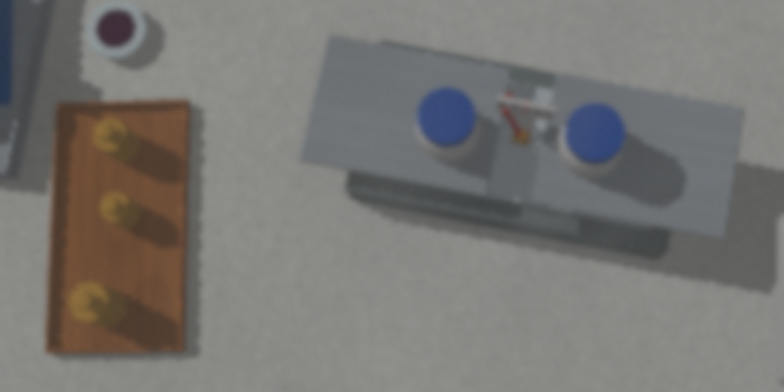

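View pics/side0c.png

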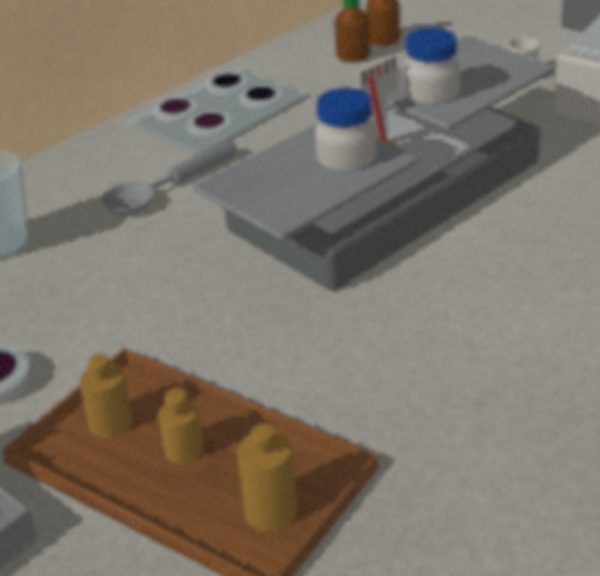

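Measured so far:

| Item | Result |
|---|---|
| Left pan | z 77, so down |
| Right pan | z 93, so raised and lighter |
| Balance centre | about (590, -16), yaw -4.7° |
| Right spot | about (577, -165) |
| 300 g weight | (553, 361) |
| 200 g weight | (488, 347) |
| 500 g weight | (398, 348) |

The weight heights match the sizes given. I'll go and press the right pan with closed fingers.

```bash
python3 -m inch '[0.030,0.040,0,0,0,6,0, 0.055,0.075,0,0,0,12,0, 0.080,0.109,0,0,0,18,0, 0.105,0.142,0,0,0,24,0, 0.130,0.176,0,0,0,30,0, 0.155,0.210,0,0,0,36,0, 0.173,0.234,0,0,0,40,0, 0.173,0.234,0,0,0,40,0]' 40; python3 -m inch '[0.022,0.030,0,0,0,5,0, 0.047,0.063,0,0,0,10,0, 0.072,0.097,0,0,0,15,0, 0.096,0.130,0,0,0,20,0, 0.121,0.164,0,0,0,25,0, 0.146,0.198,0,0,0,25,0, 0.165,0.225,-0.02,0,0,25,0, 0.172,0.234,-0.04,0,0,25,0]'
```

```text
clock: 0.82
tcp_pos: [411.3, -390.8, 230.8]
ee_rot: [[0.484, 0.875, 0.002], [0.875, -0.484, 0.005], [0.005, -0.0, -1.0]]
force: [1.5, -0.3, 1.1]
opening: 0.1
clock: 1.48
tcp_pos: [587.5, -150.2, 192.0]
ee_rot: [[0.063, 0.998, 0.006], [0.998, -0.063, 0.008], [0.008, 0.005, -1.0]]
force: [0.5, -0.3, 0.6]
opening: -0.1
```

```bash
python3 -m inch '[-0.005,-0.006,-0.010,0,0,0,0, -0.010,-0.012,-0.03,0,0,0,0, -0.010,-0.017,-0.05,0,0,0,0, -0.010,-0.017,-0.070,0,0,0,0, -0.010,-0.017,-0.082,0,0,0,0, -0.010,-0.017,-0.085,0,0,0,0, -0.010,-0.017,-0.085,0,0,0,0, -0.010,-0.017,-0.085,0,0,0,0]'; python3 -m inch '[0,0,0,0,0,0,0, 0,0,0,0,0,0,0, 0,0,0,0,0,0,0, 0,0,0,0,0,0,0, 0,0,0,0,0,0,0, 0,0,0,0,0,0,0, 0,0,0,0,0,0,0, 0,0,0,0,0,0,0]'
python3 - <<'E'
from plant import sensors,optics
from h import *
F=[]
for i in range(6):
    f=optics.grab_frame('wrist');s=sensors.sense();F.append(s['force']);
print(np.round(F,2),s['tcp_pos'],s['clock'])
cv2.imwrite('pics/w1.png',f['img'][:,:,::-1]);np.savez('/tmp/w1.npz',**f)
P=cloud(f);print(P[60:200:30,150:450:50,2].round(0))
E
```

```text
clock: 2.15
tcp_pos: [578.0, -167.5, 107.9]
ee_rot: [[0.063, 0.998, 0.007], [0.998, -0.063, 0.007], [0.008, 0.006, -1.0]]
force: [-0.2, 0.4, 0.2]
opening: -0.0
clock: 2.82
tcp_pos: [578.0, -167.5, 107.9]
ee_rot: [[0.063, 0.998, 0.007], [0.998, -0.063, 0.007], [0.008, 0.006, -1.0]]
force: [-0.2, 0.9, -0.7]
opening: -0.4
[[-0.19 -0.32 -0.51]
 [-0.06 -0.29  0.23]
 [ 0.57 -0.75  0.7 ]
 [-0.05 -0.21 -0.18]
 [ 0.59  0.35  0.05]
 [ 0.34 -0.91 -0.82]] [ 577.99229065 -167.50364253  107.84751223] 3.1167
[[ -2.  92. 151. 153. 152.  92.]
 [ -1.  93. 152. 151. 153.  92.]
 [ -0.  93. 152. 152.  92.  91.]
 [ -1.  91.  92.  92.  92.  -0.]
 [ -2.  92.  92.  92.  92.  -1.]]
```

View pics/w1.png

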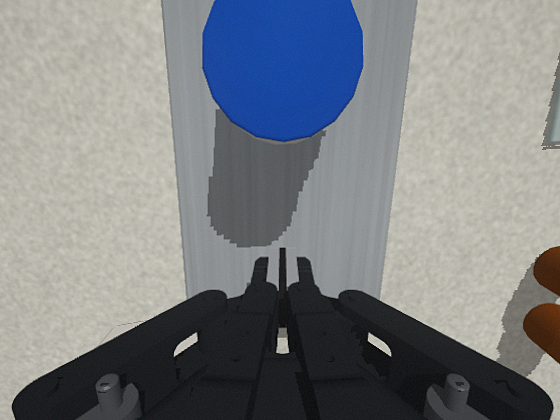

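The wrist view shows the closed fingers at (282,260) over the free part of the right pan. The jar lid is ahead at (283,60), and the depth puts the pan at about z 92. Force noise is about 0.5 N, so I'll average. Pressing to level now.

```bash
python3 -m inch '[0,0,-0.004,0,0,0,0, 0,0,-0.008,0,0,0,0, 0,0,-0.012,0,0,0,0, 0,0,-0.015,0,0,0,0, 0,0,-0.018,0,0,0,0, 0,0,-0.020,0,0,0,0, 0,0,-0.022,0,0,0,0, 0,0,-0.023,0,0,0,0]'; python3 -m inch '[0,0,0,0,0,0,0, 0,0,0,0,0,0,0, 0,0,0,0,0,0,0, 0,0,0,0,0,0,0, 0,0,0,0,0,0,0, 0,0,0,0,0,0,0, 0,0,0,0,0,0,0, 0,0,0,0,0,0,0]'
python3 - <<'E'
from plant import sensors,optics
from h import *
F=[]
for i in range(20):
    f=optics.grab_frame('wrist');s=sensors.sense();F.append(s['force']);
F=np.array(F);print(F[:,2].round(1),F.mean(0),F.std(0)/20**.5,s['tcp_pos'],s['clock'])
f=optics.grab_frame('side');P=cloud(f);hsv=cv2.cvtColor(f['img'],cv2.COLOR_RGB2HSV)
for nm,(u,v) in dict(L=(220,228),R=(325,187)).items(): print(nm,P[v-4:v+5,u-4:u+5].reshape(-1,3).mean(0).round(1))
cv2.imwrite('pics/s1.png',cv2.resize(f['img'][160:280,180:360,::-1],None,fx=4,fy=4,interpolation=cv2.INTER_CUBIC))
f=optics.grab_frame('top');P=cloud(f)
s=P[165:205,222:255].reshape(-1,3);s=s[(s[:,2]>65)&(s[:,2]<105)];print(np.median(s[:,2]))
E
```

```text
clock: 3.78
tcp_pos: [577.7, -167.5, 84.5]
ee_rot: [[0.063, 0.998, 0.006], [0.998, -0.063, 0.007], [0.008, 0.006, -1.0]]
force: [-1.6, 0.2, 2.1]
opening: 0.1
clock: 4.45
tcp_pos: [577.8, -167.4, 84.6]
ee_rot: [[0.063, 0.998, 0.006], [0.998, -0.063, 0.007], [0.008, 0.006, -1.0]]
force: [-0.4, -0.5, 2.6]
opening: -0.1
[2.7 2.  1.8 2.  1.4 1.3 2.2 2.1 2.6 1.6 2.  1.7 2.  2.2 1.3 2.1 1.8 1.7
 2.3 2.2] [-1.2234866  -0.09460758  1.96172693] [0.09932981 0.08127415 0.08218425] [ 577.77397584 -167.47389426   84.57054823] 5.45
L [628.1 111.6  86.9]
R [ 571.6 -213.9   74.3]
85.113995766512
```

View pics/s1.png

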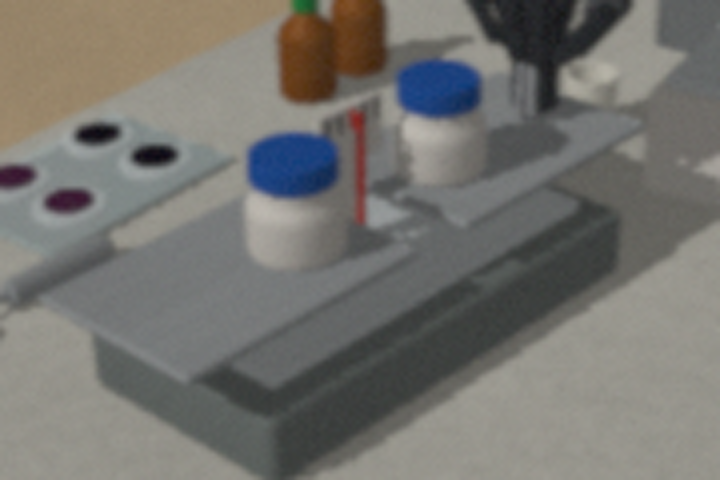

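At level the press takes 1.96 ± 0.1 N, against a baseline of about 0. The pointer is upright at the red mark (357,165 in this crop) and the left pan reads z 85. So it is the **200 g** weight. I'll release slowly, then go to the weight at (488, 347).

```bash
python3 -m inch '[0,0,0.003,0,0,0,0, 0,0,0.006,0,0,0,0, 0,0,0.009,0,0,0,0, 0,0,0.020,0,0,0,0, 0,0,0.050,0,0,6,0.03, 0,0.005,0.085,0,0,12,0.06, 0,0.015,0.110,0,0,18,0.06, 0,0.035,0.120,0,0,24,0.06]'; python3 -m inch '[-0.005,0.038,0,0,0,6,0.06, -0.012,0.078,0,0,0,12,0.06, -0.019,0.118,0,0,0,18,0.06, -0.026,0.158,0,0,0,24,0.06, -0.033,0.198,0,0,0,30,0.06, -0.040,0.235,0,0,0,36,0.06, -0.045,0.265,0,0,0,40,0.06, -0.045,0.265,0,0,0,40,0.06]'
```

```text
clock: 6.22
tcp_pos: [579.9, -135.0, 209.6]
ee_rot: [[-0.349, 0.937, 0.009], [0.937, 0.349, 0.006], [0.003, 0.011, -1.0]]
force: [0.7, 1.0, -0.3]
opening: 48.1
clock: 6.88
tcp_pos: [533.1, 138.2, 211.4]
ee_rot: [[-0.876, 0.482, 0.005], [0.482, 0.876, 0.015], [0.003, 0.015, -1.0]]
force: [-1.1, 0.3, 0.4]
opening: 59.9
```

```bash
python3 -m inch '[-0.008,0.038,0,-0.2,0.1,6,0.06, -0.016,0.078,0,-0.4,0.2,12,0.06, -0.024,0.118,-0.01,-0.6,0.3,18,0.06, -0.034,0.158,-0.03,-0.8,0.3,24,0.06, -0.042,0.190,-0.05,-0.9,0.3,30,0.06, -0.045,0.205,-0.070,-0.9,0.3,33.5,0.06, -0.045,0.209,-0.080,-0.9,0.3,33.5,0.06, -0.045,0.209,-0.080,-0.9,0.3,33.5,0.06]'
python3 - <<'E'
from plant import sensors,optics
from h import *
f=optics.grab_frame('wrist');P=cloud(f);s=sensors.sense();print(s['tcp_pos'],s['ee_rot'].round(3) if hasattr(s['ee_rot'],'round') else s['ee_rot'])
cv2.imwrite('pics/w2.png',f['img'][:,:,::-1]);np.savez('/tmp/w2.npz',**f)
E
```

```text
clock: 7.55
tcp_pos: [486.5, 347.6, 129.5]
ee_rot: [[-0.996, -0.084, -0.008], [-0.084, 0.996, -0.003], [0.008, -0.002, -1.0]]
force: [0.2, 0.1, 0.0]
opening: 59.7
[487.98375592 346.39321264 130.84296638] [[-0.997 -0.081 -0.006]
 [-0.081  0.997 -0.003]
 [ 0.007 -0.002 -1.   ]]
```

View pics/w2.png

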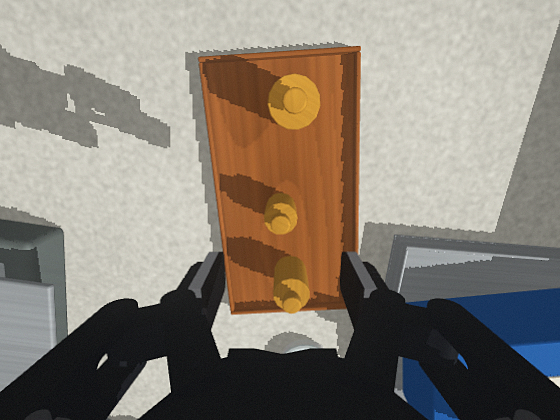

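The wrist view shows the 500 g weight at (294,100), the 200 g at (281,215) and the 300 g at (290,300), with the fingers either side at (205,280) and (360,280). I'll check the 200 g position from this view.

Run:
```python
from h import *
f=dict(np.load('/tmp/w2.npz'));P=cloud(f)
s=P[60:320,225:340];mm=(s[...,2]>26)&(s[...,2]<100)
n,l,st,c=cv2.connectedComponentsWithStats(mm.astype(np.uint8))
for i in range(1,n):
    if st[i,4]>50:
        q=s[l==i];t=q[q[:,2]>q[:,2].max()-5];print((c[i]+[225,60]).round(),'max',q.max(0).round(1),'min',q.min(0).round(1),'knob mid',((t.max(0)+t.min(0))/2).round(1),(t.max(0)-t.min(0)).round(1))
for u in (488,480): print(proj(f,[u,347,0]),proj(f,[u,347,58]))
```

```text
[294. 101.] max [418.1 365.3  78.7] min [383.  330.3  58.4] knob mid [400.8 347.9  76.3] [15.3 15.2  4.8]
[280. 216.] max [503.6 359.7  58.4] min [476.1 332.   26.2] knob mid [490.  346.1  56.1] [15.5 15.1  4.7]
[291. 289.] max [570.8 376.5  66.1] min [539.9 345.1  26.1] knob mid [555.7 360.6  63.6] [15.2 15.6  5. ]
[282.02436153 202.98823552] [281.84454971 222.38671126]
[282.72775993 194.87765557] [282.72184297 212.44219013]
```

```bash
python3 -m inch '[0.001,0,-0.030,0,0,0,0.06, 0.001,0,-0.055,0,0,0,0.06, 0.001,0,-0.080,0,0,0,0.06, 0.001,0,-0.100,0,0,0,0.06, 0.001,0,-0.112,0,0,0,0.06, 0.001,0,-0.119,0,0,0,0.06, 0.001,0,-0.119,0,0,0,0.06, 0.001,0,-0.119,0,0,0,0.06]'; python3 -m inch '[0,0,0,0,0,0,0.045, 0,0,0,0,0,0,0.036, 0,0,0,0,0,0,0.030, 0,0,0,0,0,0,0.020, 0,0,0,0,0,0,0.015, 0,0,0,0,0,0,0.015, 0,0,0,0,0,0,0.015, 0,0,0,0,0,0,0.015]' 30
```

```text
clock: 8.27
tcp_pos: [490.0, 346.3, 13.0]
ee_rot: [[-0.997, -0.08, -0.005], [-0.08, 0.997, -0.002], [0.005, -0.002, -1.0]]
force: [0.6, -0.4, 0.9]
opening: 59.7
clock: 8.93
tcp_pos: [490.6, 346.7, 14.1]
ee_rot: [[-0.997, -0.08, -0.004], [-0.08, 0.997, -0.002], [0.004, -0.002, -1.0]]
force: [-1.0, -2.8, 6.9]
opening: 27.0
```

```bash
python3 -m inch '[0,0,0.003,0,0,0,0.015, 0,0,0.008,0,0,0,0.015, 0,0,0.015,0,0,0,0.015, 0,0,0.025,0,0,0,0.015, 0,0,0.038,0,0,0,0.015, 0,0,0.045,0,0,0,0.015, 0,0,0.05,0,0,0,0.015, 0,0,0.05,0,0,0,0.015]' 40
python3 - <<'E'
from plant import sensors,optics
from h import *
f=optics.grab_frame('side');P=cloud(f)
cv2.imwrite('pics/s3.png',cv2.resize(f['img'][250:400,100:290,::-1],None,fx=4,fy=4,interpolation=cv2.INTER_CUBIC));np.savez('/tmp/s3.npz',**f)
f=optics.grab_frame('wrist');cv2.imwrite('pics/w3.png',f['img'][:,:,::-1]);np.savez('/tmp/w3.npz',**f)
F=[]
for i in range(4): optics.grab_frame('wrist');s=sensors.sense();F.append(s['force'])
print(np.mean(F,0),s['tcp_pos'],s['opening'],s['clock'])
E
```

```text
clock: 9.6
tcp_pos: [491.3, 347.3, 65.8]
ee_rot: [[-0.997, -0.079, -0.002], [-0.079, 0.997, -0.001], [0.002, -0.0, -1.0]]
force: [0.1, 0.4, -1.7]
opening: 27.0
[-0.31240458  0.3850543  -1.92801369] [490.32351773 346.37399536  63.54332754] 26.898667361005085 9.9
```

View pics/s3.png

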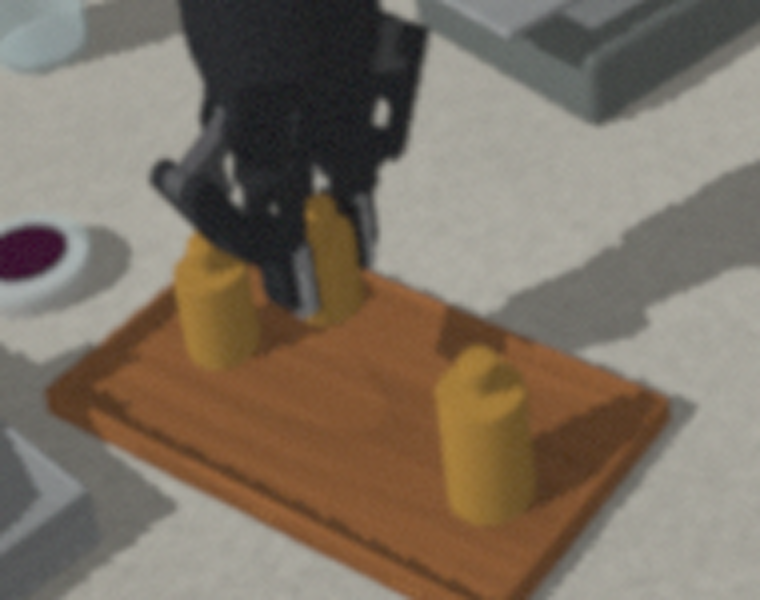

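View pics/w3.png

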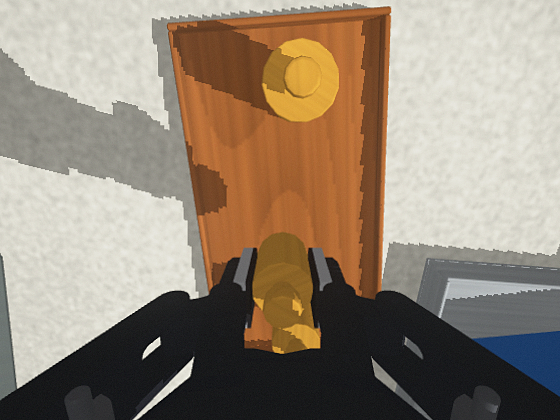

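The side crop shows the weight held upright at (335,260) between the fingers, with the other two still in the tray. It weighs 1.93 N, which matches 200 g. Next is its height relative to the TCP.

Run:
```python
from h import *
f=dict(np.load('/tmp/w3.npz'));P=cloud(f);hsv=cv2.cvtColor(f['img'],cv2.COLOR_RGB2HSV)
m=cv2.inRange(hsv,(15,100,60),(30,255,255));m[:225]=0
q=P[m>0];q=q[(abs(q[:,0]-490)<25)&(q[:,2]>70)]
t=q[q[:,2]>q[:,2].max()-5];print(len(q),q.max(0),t.mean(0),((t.max(0)+t.min(0))/2),len(t))
for z in (60,68,75,82,88,92,95,98,102,105):
    b=q[abs(q[:,2]-z)<1.5]
    if len(b):print(z,len(b),b.min(0).round(1),b.max(0).round(1))
f=dict(np.load('/tmp/s3.npz'));P=cloud(f);hsv=cv2.cvtColor(f['img'],cv2.COLOR_RGB2HSV)
m=cv2.inRange(hsv,(12,100,50),(30,255,255));q=P[m>0];q=q[(abs(q[:,0]-490)<22)&(abs(q[:,1]-347)<22)&(q[:,2]>30)]
print(len(q),q.min(0),q.max(0))
```

```text
4008 [502.2467335  362.64235524 139.06441982] [481.81687662 347.13962352 137.79122504] [481.8312     348.2166286  137.74499025] 3
75 120 [476.8 333.3  73.5] [488.5 359.4  76.5]
82 150 [476.9 333.   80.5] [488.5 359.4  83.5]
88 167 [477.1 333.   86.5] [501.3 361.   89.5]
92 1579 [476.9 333.1  90.5] [501.9 361.1  93.5]
95 13 [486.  333.3  93.5] [502.1 361.2  95.8]
98 25 [483.5 340.8  97.8] [487.2 353.   99.4]
102 154 [482.9 338.8 100.6] [502.2 362.6 103.5]
105 231 [482.8 338.9 103.5] [497.8 354.6 106.5]
355 [473.35865604 331.85238456  55.00696251] [500.97577816 366.28716931 131.45910639]
```

The body top is at 92 mm, so the underside is at TCP z minus 10 mm, and it is upright. Carrying it over the right pan.

```bash
python3 -m inch '[0,0,0.012,0,0,0,0.015, 0,0,0.035,0,0,0,0.015, 0,0,0.065,0,0,0,0.015, 0.002,-0.008,0.095,0,0,-4,0.015, 0.004,-0.025,0.120,0,0,-8,0.015, 0.008,-0.050,0.138,0,0,-13,0.015, 0.013,-0.080,0.146,0,0,-18,0.015, 0.019,-0.110,0.146,0,0,-23,0.015]';  python3 -m inch '[0.005,-0.030,0,0,0,-5,0.015, 0.010,-0.060,0,0,0,-10,0.015, 0.015,-0.090,0,0,0,-15,0.015, 0.020,-0.120,0,0,0,-20,0.015, 0.025,-0.150,0,0,0,-25,0.015, 0.030,-0.180,0,0,0,-30,0.015, 0.035,-0.205,0,0,0,-34,0.015, 0.036,-0.215,0,0,0,-37,0.015]'
```

```text
clock: 10.57
tcp_pos: [509.9, 237.0, 212.8]
ee_rot: [[-0.948, 0.318, -0.001], [0.318, 0.948, 0.002], [0.002, 0.001, -1.0]]
force: [-0.4, 0.4, -2.0]
opening: 27.0
clock: 11.23
tcp_pos: [546.4, 17.4, 213.2]
ee_rot: [[-0.559, 0.829, 0.0], [0.829, 0.559, 0.0], [-0.0, 0.0, -1.0]]
force: [-0.6, 0.0, -2.6]
opening: 26.8
```

```bash
python3 -m inch '[0.005,-0.028,0,0,0,-5,0.015, 0.010,-0.058,0,0,0,-10,0.015, 0.015,-0.090,0,0,0,-15,0.015, 0.020,-0.120,0,0,0,-20,0.015, 0.025,-0.148,0,0,0,-25,0.015, 0.029,-0.170,0,0,0,-30,0.015, 0.030,-0.182,0,0,0,-35,0.015, 0.030,-0.187,0,0,0,-38.5,0.015]';python3 -m inch '[0,0,-0.015,0,0,0,0.015, 0,0,-0.035,0,0,0,0.015, 0,0,-0.055,0,0,0,0.015, 0,0,-0.070,0,0,0,0.015, 0,0,-0.080,0,0,0,0.015, 0,0,-0.085,0,0,0,0.015, 0,0,-0.087,0,0,0,0.015, 0,0,-0.087,0,0,0,0.015]'
python3 - <<'E'
from plant import sensors,optics
from h import *
f=optics.grab_frame('wrist');cv2.imwrite('pics/w4.png',f['img'][:,:,::-1]);np.savez('/tmp/w4.npz',**f)
F=[]
for i in range(5): optics.grab_frame('side');s=sensors.sense();F.append(s['force'])
print(np.mean(F,0),s['tcp_pos'],s['ee_rot'],s['opening'],s['clock'])
P=cloud(f);hsv=cv2.cvtColor(f['img'],cv2.COLOR_RGB2HSV)
print(P[200:260:20,200:240:10,2].round(1))
f=optics.grab_frame('side');cv2.imwrite('pics/s4.png',cv2.resize(f['img'][100:280,200:390,::-1],None,fx=3.3,fy=3.3,interpolation=cv2.INTER_CUBIC))
E
```

```text
clock: 11.9
tcp_pos: [576.2, -172.5, 213.6]
ee_rot: [[0.087, 0.996, 0.0], [0.996, -0.087, -0.001], [-0.001, 0.0, -1.0]]
force: [0.1, 0.1, -1.8]
opening: 27.1
clock: 12.57
tcp_pos: [576.5, -172.3, 126.9]
ee_rot: [[0.086, 0.996, 0.0], [0.996, -0.086, -0.0], [-0.0, 0.001, -1.0]]
force: [1.0, -0.5, -1.2]
opening: 26.9
[-0.24936615 -0.12515163 -2.14696186] [ 576.58837341 -172.58733381  127.29718251] [[ 8.66970878e-02  9.96233910e-01  1.26954574e-03]
 [ 9.96234311e-01 -8.66958287e-02 -1.01537608e-03]
 [-9.01487765e-04  1.35279517e-03 -9.99998679e-01]] 26.612652302666923 12.8667
[[91.5 91.9 93.2 91.8]
 [93.  93.5 91.9 92.4]
 [92.4 92.1 91.5 92.5]]
```

View pics/w4.png

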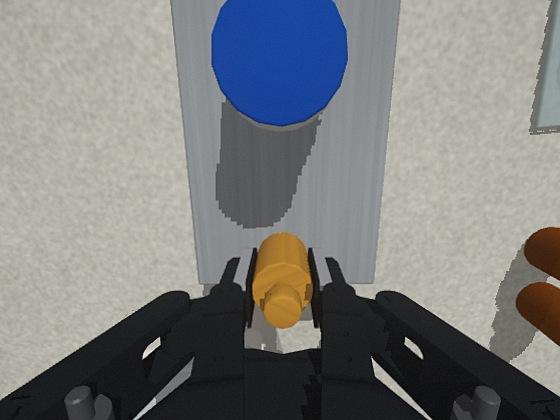

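View pics/s4.png

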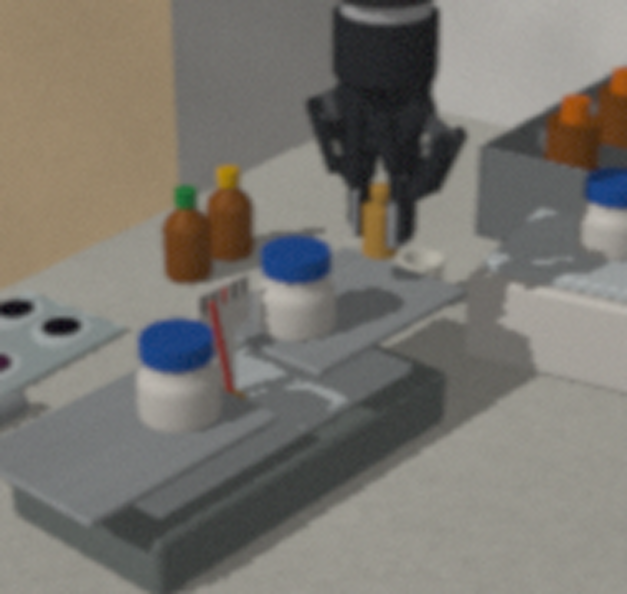

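The weight is upright over the pan in both views. In the wrist view it is at (283,280), with the pan's end at row 283 and the jar clear ahead. I'll check the pan's end edge, then lower.

```bash
python3 - <<'E'
from h import *
f=dict(np.load('/tmp/w4.npz'))
for p in [(205,283),(370,283),(282,283)]: print(ray(f,*p,93).round(1))
E
python3 -m inch '[0,0,-0.004,0,0,0,0.015, 0,0,-0.010,0,0,0,0.015, 0,0,-0.015,0,0,0,0.015, 0,0,-0.018,0,0,0,0.015, 0,0,-0.020,0,0,0,0.015, 0,0,-0.020,0,0,0,0.015, 0,0,-0.020,0,0,0,0.015, 0,0,-0.020,0,0,0,0.015]'
```

```text
[ 522.5 -199.7   93. ]
[ 633.3 -209.2   93. ]
[ 574.2 -204.2   93. ]
clock: 13.58
tcp_pos: [576.6, -172.6, 107.2]
ee_rot: [[0.087, 0.996, 0.001], [0.996, -0.087, -0.001], [-0.001, 0.001, -1.0]]
force: [0.5, -0.5, -2.4]
opening: 26.9
```

```bash
python3 -m inch '[0,0,-0.0015,0,0,0,0.015, 0,0,-0.003,0,0,0,0.015, 0,0,-0.0045,0,0,0,0.015, 0,0,-0.006,0,0,0,0.015, 0,0,-0.0075,0,0,0,0.015, 0,0,-0.009,0,0,0,0.015, 0,0,-0.0105,0,0,0,0.015, 0,0,-0.012,0,0,0,0.015]'
python3 - <<'E'
from plant import sensors,optics
from h import *
F=[]
for i in range(8): f=optics.grab_frame('top');s=sensors.sense();F.append(s['force'])
print(np.mean(F,0),s['tcp_pos'],s['clock'])
P=cloud(f)
for x0,x1,y0,y1 in [(222,255,165,205)]:
    q=P[y0:y1,x0:x1].reshape(-1,3);q=q[(q[:,2]>65)&(q[:,2]<105)];print(np.median(q[:,2]))
f=optics.grab_frame('side');cv2.imwrite('pics/s5.png',cv2.resize(f['img'][100:280,200:390,::-1],None,fx=3.3,fy=3.3,interpolation=cv2.INTER_CUBIC))
E
```

```text
clock: 14.25
tcp_pos: [576.8, -172.7, 95.2]
ee_rot: [[0.087, 0.996, 0.002], [0.996, -0.087, -0.001], [-0.001, 0.002, -1.0]]
force: [0.4, 0.0, 0.7]
opening: 26.6
[ 0.14744686 -0.09050405  0.19091693] [ 576.7046074  -172.6084772    95.35955582] 14.65
84.29440999580004
```

View pics/s5.png

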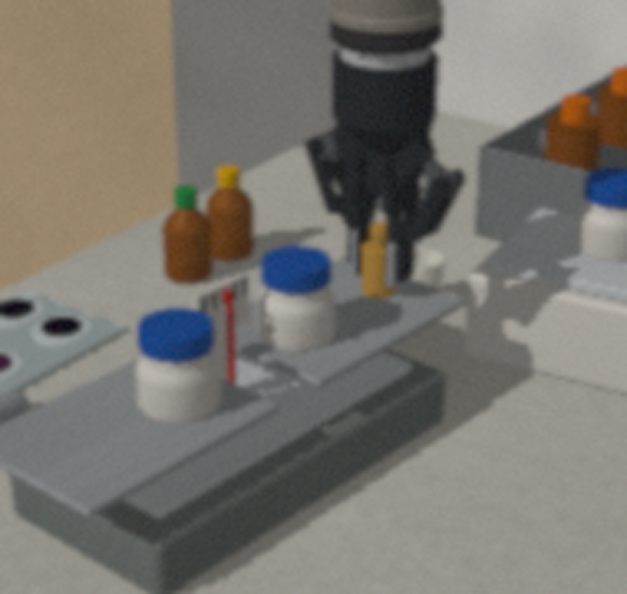

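The side crop shows the weight on the pan at (375,270), the pointer upright at (230,335), and the left pan at z 84. The tool force is about 0. Opening gradually.

```bash
python3 -m inch '[0,0,0,0,0,0,0.027, 0,0,0,0,0,0,0.028, 0,0,0,0,0,0,0.030, 0,0,0,0,0,0,0.033, 0,0,0,0,0,0,0.038, 0,0,0,0,0,0,0.045, 0,0,0,0,0,0,0.05, 0,0,0,0,0,0,0.05]' 20
python3 - <<'E'
from plant import sensors,optics
from h import *
f=optics.grab_frame('wrist');s=sensors.sense();cv2.imwrite('pics/w6.png',f['img'][:,:,::-1]);print(s['force'],s['tcp_pos'],s['opening'])
f=optics.grab_frame('side');cv2.imwrite('pics/s6.png',cv2.resize(f['img'][100:280,200:390,::-1],None,fx=3.3,fy=3.3,interpolation=cv2.INTER_CUBIC))
E
```

```text
clock: 15.37
tcp_pos: [576.7, -172.6, 95.3]
ee_rot: [[0.087, 0.996, 0.001], [0.996, -0.087, -0.001], [-0.001, 0.002, -1.0]]
force: [-0.2, -0.4, 0.3]
opening: 49.7
[-0.69279988  0.45888347 -0.38470975] [ 576.74886417 -172.60302382   95.36704226] 50.41858239279927
```

View pics/w6.png

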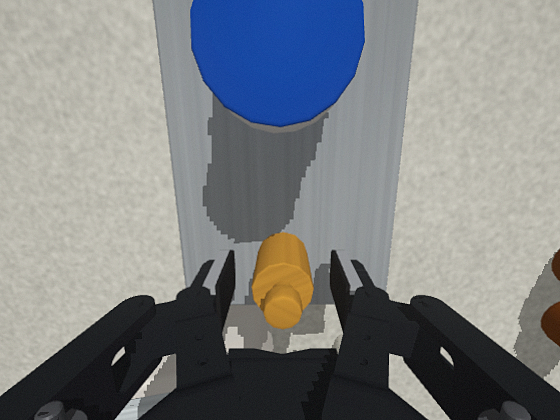

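View pics/s6.png

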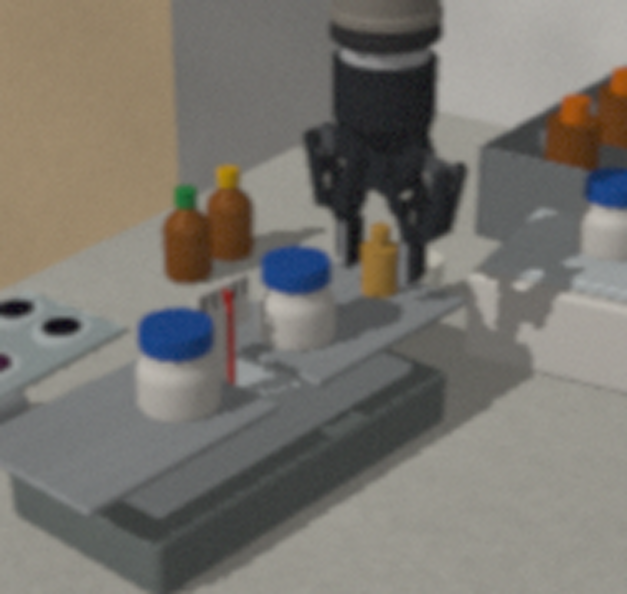

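The fingers are clear on both sides, at (232,285) and (340,285) in the wrist view. The weight stands free and the pointer is still upright. Retreating straight up.

```bash
python3 -m inch '[0,0,0.010,0,0,0,0.05, 0,0,0.025,0,0,0,0.05, 0,0,0.045,0,0,0,0.05, 0,0,0.070,0,0,0,0.05, 0,0,0.095,0,0,0,0.05, 0,0,0.115,0,0,0,0.05, 0,0,0.125,0,0,0,0.05, 0,0,0.125,0,0,0,0.05]'; python3 -m inch '[0,0,0,0,0,0,0.05, 0,0,0,0,0,0,0.05, 0,0,0,0,0,0,0.05, 0,0,0,0,0,0,0.05, 0,0,0,0,0,0,0.05, 0,0,0,0,0,0,0.05, 0,0,0,0,0,0,0.05, 0,0,0,0,0,0,0.05]'
python3 - <<'E'
from plant import sensors,optics
from h import *
hs=[]
for i in range(4):
    f=optics.grab_frame('top');P=cloud(f);q=P[165:205,222:255].reshape(-1,3);q=q[(q[:,2]>65)&(q[:,2]<105)];hs.append(np.median(q[:,2]).round(2))
print(hs)
f=optics.grab_frame('wrist');P=cloud(f);print('R pan',np.median(P[150:220,200:212,2]));
f=optics.grab_frame('side');cv2.imwrite('pics/s7.png',cv2.resize(f['img'],None,fx=1.4,fy=1.4,interpolation=cv2.INTER_CUBIC)[:,:,::-1]);print(sensors.sense()['clock'])
E
```

```text
clock: 16.13
tcp_pos: [578.2, -172.8, 223.5]
ee_rot: [[0.087, 0.996, 0.006], [0.996, -0.087, -0.002], [-0.002, 0.007, -1.0]]
force: [-0.4, -0.4, -0.1]
opening: 49.6
clock: 16.8
tcp_pos: [578.2, -172.8, 223.3]
ee_rot: [[0.087, 0.996, 0.006], [0.996, -0.087, -0.002], [-0.002, 0.006, -1.0]]
force: [0.3, -0.3, -0.3]
opening: 50.2
[np.float64(84.41), np.float64(84.4), np.float64(84.28), np.float64(84.42)]
R pan -0.9824632997755316
17.1
```

View pics/s7.png

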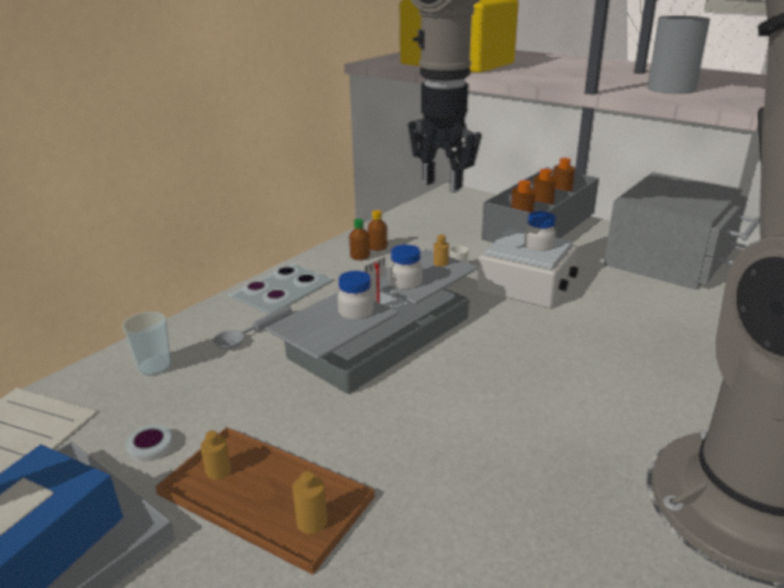

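The side view shows the weight upright on the right pan at (441,250) and the pointer upright at (377,283). The other two weights are in the tray at (215,455) and (311,503), the jars are in place, and the arm is clear. The left pan holds steady at z 84.4. My right-pan sample from the wrist image landed on the bench (z -1), so I'm discarding it. Handing in.

```bash
python3 -c "
from plant import finish_job
print(finish_job())"
```

```text
the job is handed in; nothing more can be done
None
```

The balance now rests level with the 200 g weight standing upright on the right pan. I handed the job in at about 17 s of the 54 s allowed; no verdict was reported.

- **Which weight:** The right pan was the raised, lighter one. Holding it pressed at level took 1.96 ± 0.1 N, which means 200 g. The weight I picked up read 1.93 N, which agrees.
- **Placing:** I lowered it slowly onto the free end of the right pan and opened the fingers with almost no force on the tool. Then I lifted straight up and clear.
- **Last checks:**
  - The left pan held steady at 84.3–84.4 mm over four pictures (level is 85 mm).
  - The pointer stood upright.
  - The side view showed the jars standing as before, the other two weights in the tray, and the arm touching nothing.
- **One check failed:** My last height sample of the right pan landed on the bench instead of the pan, so I discarded it and did not repeat it. That the balance is level rests on the left pan's height and the pointer.

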